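# Hold a lopsided power module level over its cradle

### The job

Grip the aluminium power module by its rib at its balance point, well towards the heavy transformer end, lift it level, and bring it over the black mounting cradle with the transformer above the blue cushion, lined up with the brass standoffs. Finish while still holding it there, still and level, with its underside about 4 cm above the standoff tops, so that a connector could be plugged in underneath; do not set it down or let it touch the cradle, and leave the circuit boards, the meter and the screwdriver where they are.

Things in the scene. Friction and masses are not known exactly. Their poses are not given: they have to be found in the camera images.
- module_center (a point): Middle of the loose power module, half-way up: 22.5 mm above its underside. Grip the 10 mm thick upright aluminium rib on its centreline (from 90 mm behind to 50 mm ahead of the middle along x, top 45 mm above the underside). The balance point is on the centreline 26 mm from the middle towards the transformer (+x). A grip 25 to 35 mm above the underside keeps the fingertips off the plate.
- transformer (a point): Centre of the heavy transformer (dark steel, yellow winding; 36 mm along x, 46 mm wide, top 37 mm above the module's underside), at the module's +x end, 78 mm from its middle, at the same height as the middle. Moves with the module, same axes.
- module: The power module, 0.4 to 0.62 kg: aluminium plate 200 x 50 x 5 mm lying flat (length along x, z up), with the rib on top, transformer at +x, and at the other end two light green terminal blocks (34 x 12 mm, tops 15 mm above the underside) beside the rib, 62 mm from the middle. Origin at the centre of the underside.
- cradle_top (a point): Centre of the cradle at the level of the standoff tops, 40 mm above the bench; x along the cradle, +x towards the blue cushion, z up. Lined up means: the module's middle straight above this point and the module's x axis along this x axis, which puts the transformer over the blue cushion.
- cradle: The mounting cradle, fixed to the bench: black base 220 x 80 x 12 mm (length along x), four brass standoffs 10 mm thick at x = -90 and +50 mm, y = -18 and +18 mm, tops 40 mm above the bench, and a blue cushion 36 x 50 mm centred at x = +82 mm, top 32 mm above the bench. Origin at the centre of its underside.
- boards: Bystander: a stack of two green circuit boards, 85 x 56 mm, about 40 mm high, loose on the bench; origin at the centre of its underside, long side along its x axis.
- meter: Bystander: a yellow handheld meter, 140 x 72 mm, about 40 mm high, loose on the bench; origin at the centre of its underside, long side along its x axis.
- driver: Bystander: a screwdriver with an orange handle, 200 mm long, 26 mm thick, lying along its x axis; origin under its middle, on the bench.
Not all that is in view belongs to the job. There is more than one size of the cradle; the job needs the larger.

How it is judged:
By the outcome, as a careful person would: the job done as asked, in the order asked, and still so for the second after the job is handed in, while the arm keeps its last pose, push and grip.
It also fails if it takes over 38 s, if anything falls off the work surface, if the arm or the gripper's body presses on something with over 40 N, if the wrist force passes 120 N, or if a joint passes its speed limit or range.

### The arm

A 7-joint arm with a two-finger parallel gripper is mounted at the origin on the work surface. World frame = base frame: x ahead of the robot, y to its left, z up, the work surface at z = 0. Lengths are in m, angles in rad, forces in N, time in s.
With the tool pointing down it reaches from about 0.4 to 0.9 m from the base axis. Payload 5.6 kg.
Tool frame: the origin (TCP) lies at the very end of the fingers, on their centre line; the grasp point (between the pads) lies 19 mm behind it; z points along the fingers, y is the line along which they close (so a half turn about z gives the same grasp; the last joint's range is limited). The gripper opens to 92 mm and grips with 3 to 60 N. Pads are 20 mm wide; open, the fingers measure 128 mm over their backs; the gripper's body (75 mm by 189 mm) begins 69 mm behind the grasp point.
Start: joints at [1.166, 0.468, -0.012, 1.603, 0.006, 1.071, -0.056], TCP at [0.23, -0.608, 0.215] pointing down, gripper open.
Joint ranges: [-2.53, 2.53], [-0.31, 2.02], [-1.57, 1.55], [0.28, 2.44], [-1.29, 4.43], [0.15, 1.84], [-2.92, 2.92]. Speed limits (rad/s): [2.57, 2.57, 3.14, 3.14, 3.14, 3.14, 3.14].

### API

Orientations are given as a rotation vector (axis times angle).
In Python, from cell import ctrl, optics gives the robot as it stands.
- The arm moves only by the tool step_arm, never from a script. Its argument "series" is a list of rows, each a list of 7 numbers: the shift along the tool's x, y, z in m, then the turn, a rotation vector about the tool's x, y, z in degrees, then the gripper's target within -1 to 1 (fully open at 1, half-way at 0, shut at -1). In form: [[x, y, z, rx, ry, rz, jaw], ...]. A call has 1 to 8 rows; each row is the pose to reach, as a shift and turn from the pose commanded when the call began, along the tool's axes at that moment; what a row does not reach only later rows make up. A row lasts 1/12 s, in which the tool goes at most 41.7 mm and 7.16 degrees, less where a joint would pass 70% of its speed; a pose out of reach is approached as far as the arm can. A call with a gripper value outside its range is refused whole. The fingers move at their own pace and stop on an object; "squeeze" is the grip in N (left out, the last holds). Time passes only in rows, so rows that repeat a pose let the fingers close. It gives the time, the measured TCP pose, the force, the opening and the grip force at its end, in the units of the state.
- ctrl.state(): the state, without advancing time (a new reading comes with each control period).
- optics.capture(name): name is "side" or "top"; returns the picture (420x560x3 uint8, blue, green, red); there is no depth.
- optics.camera_model(name): a dict with "mtx" (3x3 intrinsics, pixels), "R" (3x3) and "t" (3): a world point X has camera coordinates R X + t. Camera axes: x right, y down, z forward; pixel columns grow to the right and rows downward; lengths in m; the calibration is good to about 2 mm. A picture is of the moment at which its call begins. camera_model takes no time and is no camera call.
- ctrl.sign_off(): hands the job in; it is judged then, once.
The state is a dict: "time_s": time; "joint_positions": joint angles; "joint_vel": joint speeds; "effort": joint torques, N m; "tool_pos": TCP position; "tool_rot": TCP orientation; "ft_force": force on the tool from outside, world axes, zero at the start; "torque": the same for the moment, N m; "opening": finger opening in m; "grip_force": force on a finger pad.
Only numpy, scipy, OpenCV 4.12 (cv2) and the standard library are available. Lean on these libraries where they do the work, as an engineer would, in place of code of your own. Each camera call takes 0.05 s, during which the arm holds its last target. There are 200 camera calls.

## Working session

There is one attempt and no reset: what is moved stays moved. The work goes in short steps, Python scripts to look and compute and a tool call to move; the robot and the scene stay as the last step left them, time stands still between calls to the robot, and variables do not carry over. Pictures are saved under pics/ and viewed, at most 10 in all, crops included, and the job is handed in when it is done.

Besides the shell and the picture viewer there is one more tool, called after "Request:" as name(argument=value, ...) on one line, values as JSON. step_arm: Moves the arm, as the interface text tells. Its arguments: {"type":"object","properties":{"series":{"type":"array","items":{"type":"array","items":{"type":"number"}}},"squeeze":{"type":"number"}},"required":["series"]}

```bash
mkdir -p pics; python3 - <<'E'
from cell import ctrl, optics
import cv2
for n in("top","side"):
    cv2.imwrite(f"pics/{n}0.png",cv2.resize(optics.capture(n),None,fx=1.4,fy=1.4,interpolation=cv2.INTER_CUBIC))
    m=optics.camera_model(n);print(n,m)
s=ctrl.state();print(s["tool_pos"],s["tool_rot"],s["opening"],s["ft_force"])
E
```

```text
top {'mtx': array([[498.33169773,   0.        , 282.30348202],
       [  0.        , 498.33169773, 201.73688301],
       [  0.        ,   0.        ,   1.        ]]), 'R': array([[ 0.00985261, -0.99972736,  0.02116933],
       [-0.98865432, -0.01291239, -0.14965263],
       [ 0.14988518, -0.01945468, -0.98851199]]), 't': array([0.0199462 , 0.54537006, 0.97352478])}
side {'mtx': array([[498.0428364 ,   0.        , 280.56965835],
       [  0.        , 498.0428364 , 204.44122822],
       [  0.        ,   0.        ,   1.        ]]), 'R': array([[ 0.98903102, -0.14736878, -0.01000459],
       [-0.10980308, -0.68823289, -0.71713233],
       [ 0.09879743,  0.71036465, -0.69686522]]), 't': array([-0.56271575,  0.12080194,  1.07463208])}
[ 0.22982674 -0.607464    0.21375064] [-3.08888819e+00 -5.64815898e-01  6.23295214e-04] 0.0920750344570736 [ 0.45859925 -0.06239401  0.56766918]
```

View pics/top0.png

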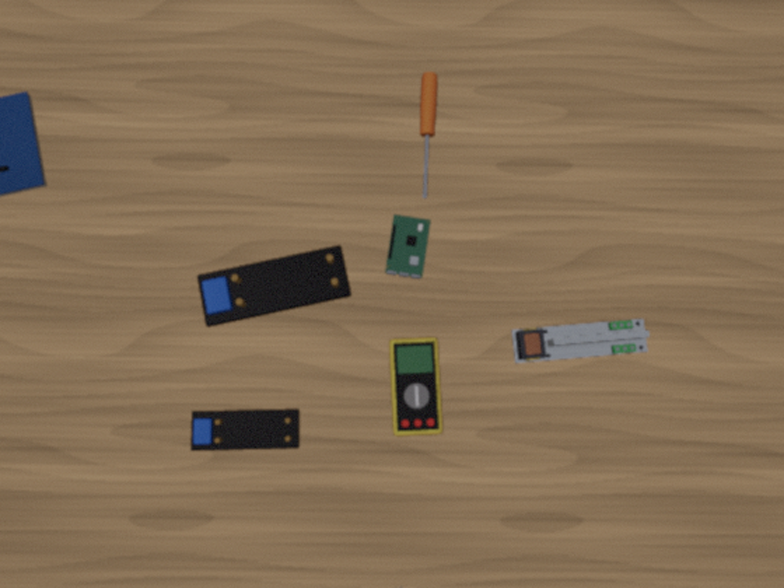

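View pics/side0.png

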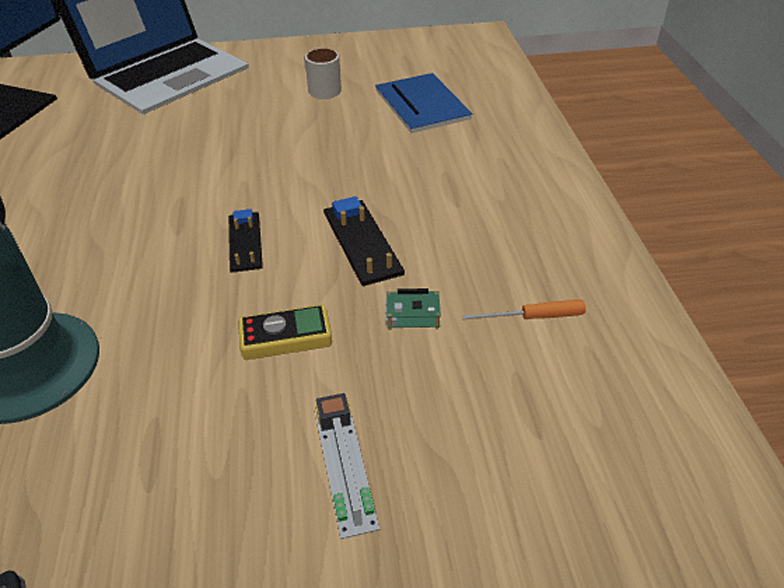

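Top view (784-wide picture). The cradle could be the large one at (274,286) or the small one at (245,430). I choose the large one: the description wants the larger and its base is visibly longer. The blue notebook at (15,145) could be taken for a cushion, but it isn't one. The module is the only one of its kind, at (580,341), with its transformer at the left end (531,344). The meter (416,386) and the boards (407,246) lie between the module and the cradle.

```bash
python3 - <<'E'
from cell import optics
import cv2,numpy as np
a=optics.capture("top");b=optics.capture("side")
np.savez("im.npz",a=a,b=b)
def c(im,x,y,w,h,f):return cv2.resize(im[y:y+h,x:x+w],None,fx=f,fy=f,interpolation=cv2.INTER_CUBIC)
A=c(a,360,220,110,50,7) # 770x350
B=c(a,135,170,125,70,3.2) #400x224
C=c(b,220,135,75,70,3.2) #240x224
o=np.zeros((590,780,3),np.uint8);o[:350,:770]=A;o[355:579,:400]=B;o[355:579,410:650]=C
cv2.imwrite("pics/crop1.png",o)
E
```

```text
(no output)
```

View pics/crop1.png

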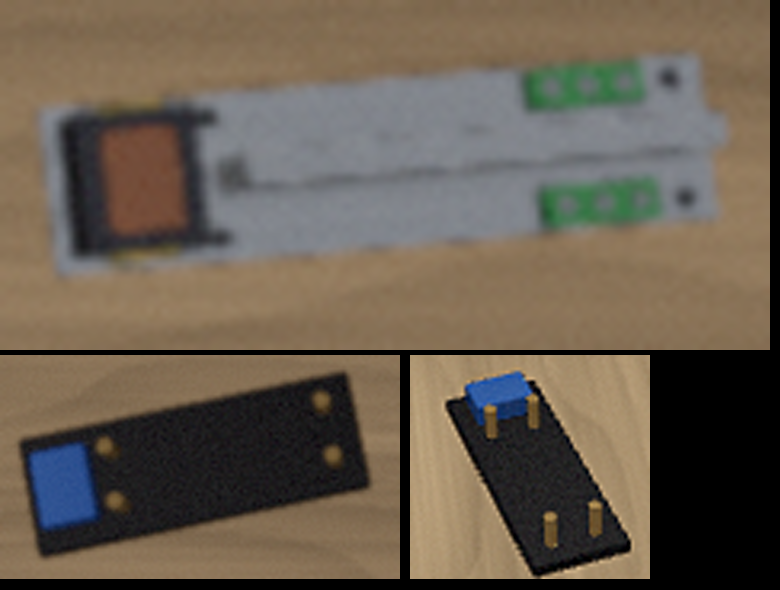

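The crop shows the module with its transformer at the left, copper top at crop (145,180). Plate corners are (42,107), (58,275), (716,217) and (697,57). The large cradle's cushion is at the left, and its standoff tops are at (104,445), (114,499), (321,400) and (332,454). Next I fit the poses.

```bash
cat > h.py <<'E'
import numpy as np
from cell import ctrl, optics
from scipy.optimize import least_squares
from scipy.spatial.transform import Rotation as Ro
M={n:optics.camera_model(n) for n in("top","side")}
def proj(n,X):
    m=M[n];c=(m["R"]@np.asarray(X).T).T+m["t"];p=(m["mtx"]@c.T).T;return p[:,:2]/p[:,2:]
def w(p,L,z=0):
    c,s=np.cos(p[2]),np.sin(p[2]);L=np.asarray(L,float)
    return np.c_[p[0]+c*L[:,0]-s*L[:,1],p[1]+s*L[:,0]+c*L[:,1],L[:,2]+z]
def fit(obs,x0): # obs: (cam,u,v,X,Y,Z[mm])
    def r(p):
        return np.concatenate([(proj(o[0],w(p,[np.array(o[3:])/1e3]))[0]-o[1:3]) for o in obs])
    s=least_squares(r,x0,loss="soft_l1");return s.x,r(s.x).reshape(-1,2)
E
python3 - <<'E'
from h import *
A=lambda u,v:((u+.5)/7-.5+360,(v+.5)/7-.5+220)
B=lambda u,v:((u+.5)/3.2-.5+135,(v-354.5)/3.2-.5+170)
C=lambda u,v:((u-409.5)/3.2-.5+220,(v-354.5)/3.2-.5+135)
S=lambda u,v:(u/1.4-.2,v/1.4-.2)
mod=[("top",*A(42,107),100,-25,5),("top",*A(58,275),100,25,5),("top",*A(716,217),-100,25,5),("top",*A(697,57),-100,-25,5),
("top",*A(592,144.5),-62,0,15),("top",*A(145,180),78,0,37),("side",*S(340,537),-100,25,5),("side",*S(379,529),-100,-25,5),("side",*S(333,406),78,0,37)]
cr=[("top",*B(104,445),50,-18,40),("top",*B(114,499),50,18,40),("top",*B(321,400),-90,-18,40),("top",*B(332,454),-90,18,40),
("top",*B(22,440),110,-40,12),("top",*B(346,373),-110,-40,12),("top",*B(370,484),-110,40,12),("top",*B(42,555),110,40,12),
("side",*C(490,408),50,18,40),("side",*C(532,397),50,-18,40),("side",*C(550,516),-90,18,40),("side",*C(595,504),-90,-18,40)]
for nm,o,x0 in(("mod",mod,[.5,-.3,1.6]),("cr",cr,[.55,.1,1.7])):
    p,r=fit(o,x0);print(nm,p.round(4),np.degrees(p[2]));print(r.round(1).tolist())
    if nm=="mod":print("bal",w(p,[[.026,0,.03]]))
s=ctrl.state();print(Ro.from_rotvec(s["tool_rot"]).as_matrix().round(3),s["tool_pos"])
E
```

```text
mod [ 0.4663 -0.2511  1.6597] 95.09524929823064
[[-0.2, 0.2], [0.0, 0.1], [0.7, 0.9], [0.3, -0.0], [0.7, 0.4], [0.1, -0.1], [0.2, -0.0], [0.4, -0.8], [0.2, -1.7]]
bal [[ 0.4639631  -0.22520097  0.03      ]]
cr [0.5435 0.2067 1.7954] 102.86647165979116
[[0.3, 0.2], [0.3, 0.5], [0.2, 0.1], [0.3, 0.2], [-1.7, -0.4], [0.6, -1.0], [0.8, 1.1], [-1.3, 1.1], [0.4, -0.4], [0.5, -0.2], [0.3, -0.3], [0.4, -0.3]]
[[ 0.935  0.354 -0.   ]
 [ 0.354 -0.935  0.001]
 [-0.    -0.001 -1.   ]] [ 0.22989736 -0.60762966  0.21400299]
```

Request:
step_arm(series=[[0.012,-0.009,0,0,0,-3,1],[0.035,-0.027,0,0,0,-8,1],[0.06,-0.046,0,0,0,-13,1],[0.085,-0.066,0,0,0,-18,1],[0.11,-0.086,0,0,0,-23,1],[0.135,-0.105,0,0,0,-28,1],[0.16,-0.124,0,0,0,-33,1],[0.177,-0.137,0,0,0,-37,1]], squeeze=45)

```text
time_s: 0.87
tool_pos: [0.3487, -0.4142, 0.2146]
tool_rot: [-2.746, -1.526, -0.001]
ft_force: [-0.3, 0.5, -0.4]
opening: 0.0921
grip_force: 0.0
```

```bash
cat >> h.py <<'E'
def go(p,yaw):
    s=ctrl.state();R=Ro.from_rotvec(s["tool_rot"])
    T=Ro.from_matrix(np.array([[np.cos(yaw),np.sin(yaw),0],[np.sin(yaw),-np.cos(yaw),0],[0,0,-1]]))
    print("t",s["time_s"],"pos",s["tool_pos"].round(4) if hasattr(s["tool_pos"],"round") else s["tool_pos"],"shift",R.inv().apply(np.array(p)-s["tool_pos"]).round(4),"turn",np.degrees((R.inv()*T).as_rotvec()).round(2),"F",np.round(s["ft_force"],1),"open",s["opening"])
E
python3 -c "
from h import *
go([.464,-.2252,.1],1.6597)"
```

```text
t 0.8667 pos [ 0.3487 -0.4142  0.2146] shift [ 0.2213 -0.0019  0.1148] turn [ 1.000e-02 -5.000e-02 -3.697e+01] F [-0.3  0.5 -0.4] open 0.09207637806139038
```

Request:
step_arm(series=[[0.02,0,0.006,0,0,-3,1],[0.05,0,0.02,0,0,-8,1],[0.08,0,0.035,0,0,-13,1],[0.11,-0.001,0.05,0,0,-18,1],[0.14,-0.001,0.068,0,0,-23,1],[0.17,-0.001,0.085,0,0,-28,1],[0.2,-0.002,0.1,0,0,-33,1],[0.221,-0.002,0.115,0,0,-37,1]])

```text
time_s: 1.53
tool_pos: [0.4644, -0.2266, 0.0984]
tool_rot: [-2.121, -2.317, -0.002]
ft_force: [1.0, -0.4, -0.0]
opening: 0.0923
grip_force: 0.0
```

Request:
step_arm(series=[[0,0,0,0,0,0,1],[0,0,0,0,0,0,1]])

```text
time_s: 1.7
tool_pos: [0.4631, -0.2281, 0.0984]
tool_rot: [-2.125, -2.311, 0.0]
ft_force: [-0.0, -0.1, -0.6]
opening: 0.0919
grip_force: 0.0
```

```bash
python3 - <<'E'
from h import *
import cv2
go([.464,-.2252,.013],1.6597)
a=optics.capture("top");b=optics.capture("side")
f=lambda im,x,y,w,h,k:cv2.resize(im[y:y+h,x:x+w],None,fx=k,fy=k,interpolation=cv2.INTER_CUBIC)
o=np.zeros((600,800,3),np.uint8);o[:480,:400]=f(a,350,190,100,120,4);o[:600,400:]=f(b,190,260,100,150,4)
cv2.imwrite("pics/c2.png",o)
E
```

```text
t 1.7 pos [ 0.4631 -0.2281  0.0984] shift [0.0027 0.0013 0.0854] turn [-0.11 -0.09 -0.29] F [-0.  -0.1 -0.6] open 0.09187263187227619
```

View pics/c2.png

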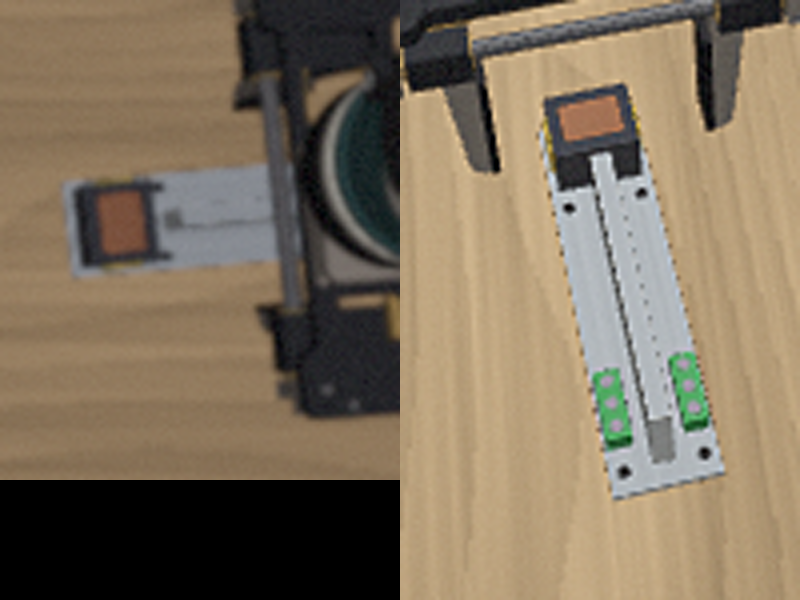

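The fingers (side-view crop (480,160) and (712,120)) straddle the module symmetrically, with the closing line across the rib. Now I lower.

Request:
step_arm(series=[[0.001,0.0005,0.01,0,0,0,1],[0.003,0.001,0.025,0,0,0,1],[0.003,0.001,0.042,0,0,0,1],[0.003,0.001,0.058,0,0,0,1],[0.003,0.001,0.07,0,0,0,1],[0.003,0.001,0.079,0,0,0,1],[0.003,0.001,0.085,0,0,0,1],[0.003,0.001,0.085,0,0,0,1]])

```text
time_s: 2.47
tool_pos: [0.4635, -0.2263, 0.0136]
tool_rot: [-2.128, -2.309, 0.001]
ft_force: [0.2, 0.2, 0.2]
opening: 0.0921
grip_force: 0.0
```

```bash
python3 - <<'E'
from h import *
import cv2
go([.464,-.2252,.013],1.6597)
b=optics.capture("side")
cv2.imwrite("pics/c3.png",cv2.resize(b[250:400,170:330],None,fx=4,fy=4,interpolation=cv2.INTER_CUBIC))
E
```

```text
t 2.4667 pos [ 0.4635 -0.2263  0.0136] shift [0.0011 0.0006 0.0006] turn [-0.08 -0.04 -0.41] F [0.2 0.2 0.2] open 0.09212454179783204
```

View pics/c3.png

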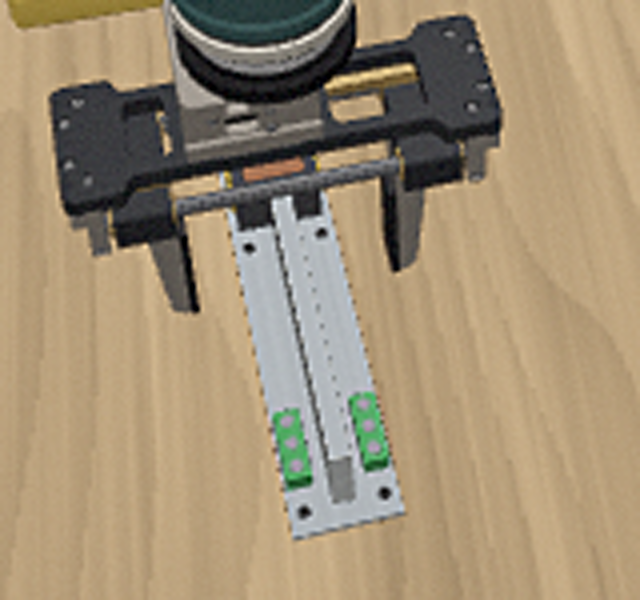

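The fingertips (190,310) and (400,268) bracket the plate on a line near x≈+27 mm. They are clear of the transformer, so I close.

Request:
step_arm(series=[[0.001,0,0,0,0,0,0.3],[0.001,0,0,0,0,0,-0.2],[0.001,0,0,0,0,0,-0.6],[0.001,0,0,0,0,0,-0.8],[0.001,0,0,0,0,0,-1],[0.001,0,0,0,0,0,-1],[0.001,0,0,0,0,0,-1],[0.001,0,0,0,0,0,-1]], squeeze=45)

```text
time_s: 3.18
tool_pos: [0.4641, -0.2252, 0.0146]
tool_rot: [2.128, 2.311, -0.0]
ft_force: [-1.7, 0.6, -0.1]
opening: 0.0405
grip_force: 0.0
```

Request:
step_arm(series=[[0,0,0,0,0,0,-1],[0,0,0,0,0,0,-1],[0,0,0,0,0,0,-1],[0,0,0,0,0,0,-1]])

```text
time_s: 3.52
tool_pos: [0.4641, -0.2252, 0.0145]
tool_rot: [-2.128, -2.311, 0.0]
ft_force: [0.6, 0.4, -0.0]
opening: 0.0139
grip_force: 0.0
```

Request:
step_arm(series=[[0,0,0,0,0,0,-1],[0,0,0,0,0,0,-1],[0,0,0,0,0,0,-1],[0,0,0,0,0,0,-1],[0,0,0,0,0,0,-1]])

```text
time_s: 3.93
tool_pos: [0.464, -0.2252, 0.0145]
tool_rot: [-2.128, -2.311, 0.0]
ft_force: [-0.7, 0.3, 0.3]
opening: 0.0098
grip_force: 45.0
```

Request:
step_arm(series=[[0,0,-0.003,0,0,0,-1],[0,0,-0.008,0,0,0,-1],[0,0,-0.014,0,0,0,-1],[0,0,-0.018,0,0,0,-1],[0,0,-0.02,0,0,0,-1],[0,0,-0.02,0,0,0,-1],[0,0,-0.02,0,0,0,-1],[0,0,-0.02,0,0,0,-1]])

```text
time_s: 4.6
tool_pos: [0.4639, -0.2252, 0.0345]
tool_rot: [-2.128, -2.311, 0.0]
ft_force: [-0.3, -0.7, -4.0]
opening: 0.0097
grip_force: 45.0
```

```bash
python3 - <<'E'
from h import *
import cv2
go([.464,-.2252,.014],1.6597)
s=ctrl.state();print(s["grip_force"],s["torque"])
b=optics.capture("side")
cv2.imwrite("pics/c4.png",cv2.resize(b[250:400,170:330],None,fx=4,fy=4,interpolation=cv2.INTER_CUBIC))
E
```

```text
t 4.6 pos [ 0.4639 -0.2252  0.0345] shift [-0.      0.0001  0.0205] turn [-0.02 -0.   -0.37] F [-0.3 -0.7 -4. ] open 0.009653614615851687
44.99321758747101 [ 0.02043056 -0.08599148  0.01406161]
```

View pics/c4.png

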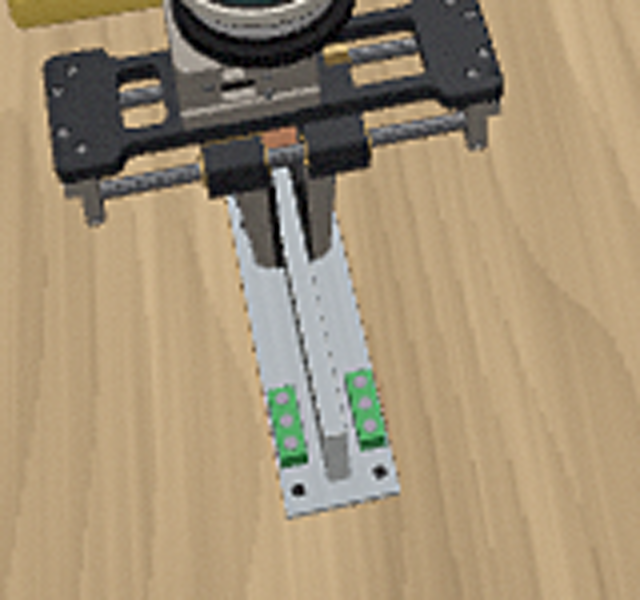

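```bash
python3 - <<'E'
from h import *
# near end: plate corners before (c3) and after (c4), side view
f=lambda u,v:np.array([170+(u+.5)/4-.5,250+(v+.5)/4-.5])
p=[.4663,-.2511,1.6597]
for nm,a,b,z in(("before",(296,539),(406,514),0),("after",(287,518),(399,491),.02)):
    P=proj("side",w(p,[[-.1,.025,.005],[-.1,-.025,.005]],z));print(nm,(P-[f(*a),f(*b)]).round(2).tolist())
P1=proj("side",w(p,[[-.1,0,.005]],.01));P0=proj("side",w(p,[[-.1,0,.005]],0));print("px per 10mm",P1-P0)
E
```

```text
before [[-0.72, -1.04], [-0.15, -1.31]]
after [[0.79, -1.26], [1.33, -1.08]]
px per 10mm [[-0.24831604 -2.72370222]]
```

The crop shows the jaws closed on the rib around (285,240) with the module clear of the bench. Its near end rose the full 20 mm, so it hangs level. Next I lift higher and carry.

Request:
step_arm(series=[[0,0,-0.006,0,0,0,-1],[0,0,-0.02,0,0,0,-1],[0,0,-0.038,0,0,0,-1],[0,0,-0.058,0,0,0,-1],[0,0,-0.078,0,0,0,-1],[0,0,-0.096,0,0,0,-1],[0,0,-0.109,0,0,0,-1],[0,0,-0.115,0,0,0,-1]])

```text
time_s: 5.32
tool_pos: [0.465, -0.2255, 0.1517]
tool_rot: [2.126, 2.309, 0.001]
ft_force: [0.3, -0.2, -5.5]
opening: 0.0099
grip_force: 45.0
```

Request:
step_arm(series=[[0.004,0.001,0,0,0,0,-1],[0.012,0.003,0,0,0,0,-1],[0.024,0.006,0,0,0,0,-1],[0.04,0.01,0,0,0,0,-1],[0.06,0.015,0,0,0,0,-1],[0.08,0.02,0,0,0,0,-1],[0.1,0.025,0,0,0,0,-1],[0.12,0.03,0,0,0,0,-1]])

```text
time_s: 5.98
tool_pos: [0.4833, -0.1004, 0.1485]
tool_rot: [-2.125, -2.311, 0.001]
ft_force: [-0.1, 0.5, -4.3]
opening: 0.01
grip_force: 45.0
```

Request:
step_arm(series=[[0.022,0.005,0,0,0,-0.5,-1],[0.044,0.01,0,0,0,-1,-1],[0.066,0.016,0,0,0,-1.5,-1],[0.088,0.022,0,0,0,-2,-1],[0.11,0.027,0,0,0,-2.5,-1],[0.132,0.033,0,0,0,-3,-1],[0.154,0.038,0,0,0,-3.5,-1],[0.174,0.043,0,0,0,-4,-1]])

```text
time_s: 6.65
tool_pos: [0.5113, 0.0768, 0.1485]
tool_rot: [-2.041, -2.385, 0.002]
ft_force: [0.3, -0.3, -4.8]
opening: 0.0095
grip_force: 45.0
```

```bash
python3 -c "
from h import *
go([.5377,.232,.15],1.7954)"
```

```text
t 6.65 pos [0.5113 0.0768 0.1485] shift [ 0.1492  0.0501 -0.0015] turn [-0.13 -0.07 -4.  ] F [ 0.3 -0.3 -4.8] open 0.009505844423484278
```

Request:
step_arm(series=[[0.021,0.006,0,0,0,-0.5,-1],[0.042,0.013,0,0,0,-1,-1],[0.063,0.02,0,0,0,-1.5,-1],[0.084,0.027,0,0,0,-2.1,-1],[0.105,0.034,0,0,0,-2.7,-1],[0.124,0.041,0,0,0,-3.3,-1],[0.139,0.046,0,0,0,-3.8,-1],[0.149,0.05,0,0,0,-4,-1]])

```text
time_s: 7.32
tool_pos: [0.5375, 0.2322, 0.1483]
tool_rot: [-1.955, -2.456, 0.001]
ft_force: [0.5, -0.4, -5.6]
opening: 0.0096
grip_force: 45.0
```

Request:
step_arm(series=[[0,0,0,0,0,0,-1],[0,0,0.003,0,0,0,-1],[0,0,0.01,0,0,0,-1],[0,0,0.018,0,0,0,-1],[0,0,0.026,0,0,0,-1],[0,0,0.032,0,0,0,-1],[0,0,0.035,0,0,0,-1],[0,0,0.035,0,0,0,-1]])

```text
time_s: 7.98
tool_pos: [0.5389, 0.228, 0.1134]
tool_rot: [-1.962, -2.453, 0.003]
ft_force: [0.0, 0.4, -4.7]
opening: 0.0098
grip_force: 45.0
```

```bash
python3 - <<'E'
from h import *
import cv2
go([.5377,.232,.0945],1.7954)
a=optics.capture("top");b=optics.capture("side")
f=lambda im,x,y,w,h,k:cv2.resize(im[y:y+h,x:x+w],None,fx=k,fy=k,interpolation=cv2.INTER_CUBIC)
o=np.zeros((600,800,3),np.uint8);o[:360,:400]=f(a,130,160,133,120,3)[:360,:400] if 0 else cv2.resize(a[160:280,130:264],(402,360),interpolation=cv2.INTER_CUBIC)[:,:400]
o[:600,400:]=f(b,210,110,100,150,4)
cv2.imwrite("pics/c5.png",o)
E
```

```text
t 7.9833 pos [0.5389 0.228  0.1134] shift [ 0.0041 -0.0003  0.0189] turn [-0.11  0.02 -0.17] F [ 0.   0.4 -4.7] open 0.009789548553930117
```

View pics/c5.png

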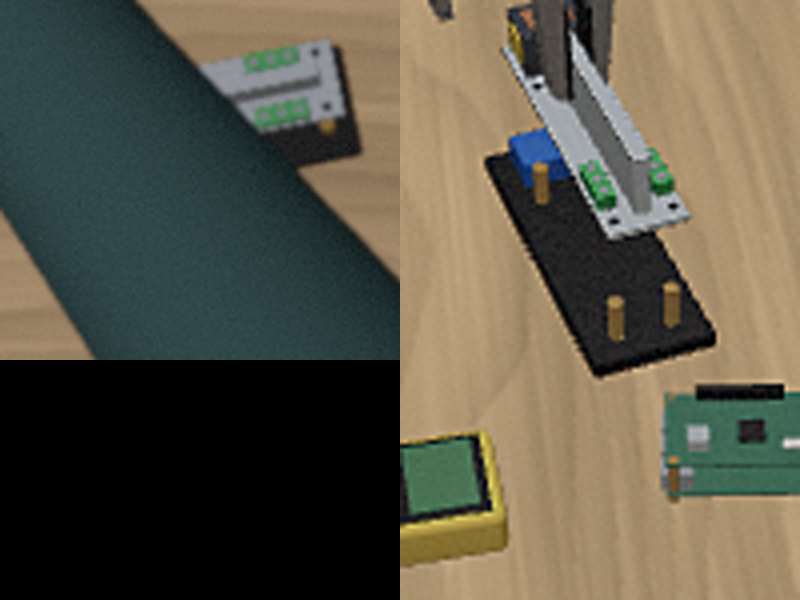

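The side crop shows the module level above the large cradle. Its near plate corners are (609,236) and (690,214), the green blocks are at the robot end, and the transformer is at the cushion end. The standoff tops are (541,168), (615,301) and (672,287). Next I go to the nominal height and settle.

Request:
step_arm(series=[[0.001,0,0.003,0,0,0,-1],[0.002,0,0.008,0,0,0,-1],[0.004,0,0.013,0,0,0,-1],[0.004,0,0.017,0,0,0,-1],[0.004,0,0.019,0,0,0,-1],[0.004,0,0.019,0,0,0,-1],[0.004,0,0.019,0,0,0,-1],[0.004,0,0.019,0,0,0,-1]])

```text
time_s: 8.75
tool_pos: [0.5387, 0.2326, 0.0957]
tool_rot: [1.962, 2.454, 0.0]
ft_force: [0.3, 0.5, -5.4]
opening: 0.0093
grip_force: 45.0
```

```bash
python3 - <<'E'
from h import *
import cv2
go([.5377,.232,.0945],1.7954)
a=optics.capture("top");b=optics.capture("side");np.savez("im2.npz",a=a,b=b)
f=lambda im,x,y,w,h,k:cv2.resize(im[y:y+h,x:x+w],None,fx=k,fy=k,interpolation=cv2.INTER_CUBIC)
o=np.zeros((600,800,3),np.uint8);o[:300,:390]=f(a,190,165,65,50,6)
o[:570,400:]=f(b,230,105,66,95,6)[:,:400-4] if 0 else np.pad(f(b,230,115,66,95,6),((0,0),(0,4),(0,0)))
cv2.imwrite("pics/c6.png",o)
E
```

```text
t 8.75 pos [0.5387 0.2326 0.0957] shift [-0.0004 -0.0011  0.0012] turn [ 0.01 -0.   -0.15] F [ 0.3  0.5 -5.4] open 0.009342075094940368
```

View pics/c6.png

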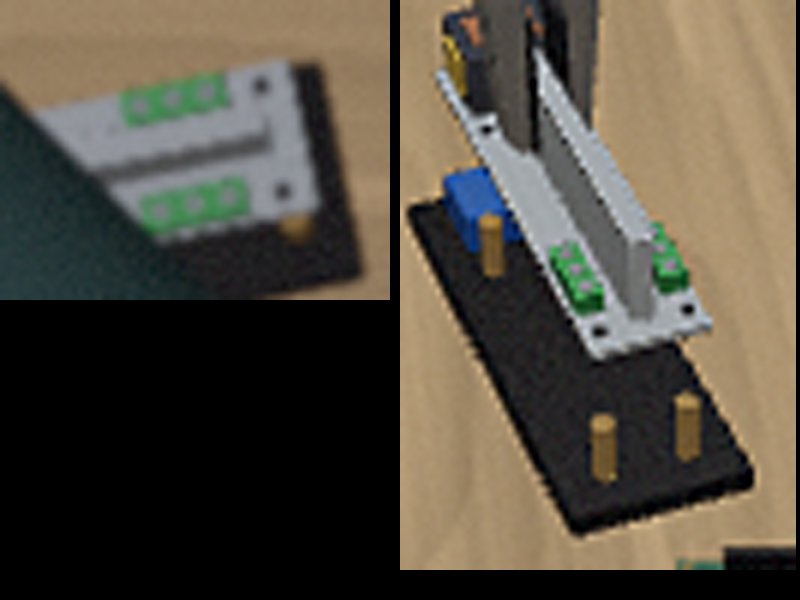

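```bash
python3 - <<'E'
from h import *
A=lambda u,v:np.array([(u+.5)/6-.5+190,(v+.5)/6-.5+165])
C=lambda u,v:np.array([(u-399.5)/6-.5+230,(v+.5)/6-.5+115])
o=[("side",C(595,357),-100,25,4),("side",C(711,326),-100,-25,4),("side",C(438,73),100,25,5),("side",C(640,237),-90,0,45),("side",C(623,267),-62,0,15),
("top",A(291,62),-100,-25,5),("top",A(322,208),-100,25,5),("top",A(185,151),-62,0,15)]
cs=[("side",C(491,219),50,18,40),("side",C(603,421),-90,18,40),("side",C(687,399),-90,-18,40),("side",C(578,530),-110,40,5),("side",C(409,208),110,40,10)]
def pts(p,L):
    R=Ro.from_euler("ZYX",[p[2],p[4],0]);return R.apply(np.array(L)/1e3)+[p[0],p[1],p[3]]
for nm,cam in(("both",("side","top")),("side",("side",))):
    oo=[q for q in o if q[0] in cam]
    r=lambda p:np.concatenate([proj(q[0],[pts(p,q[2:])])[0]-q[1] for q in oo])
    s=least_squares(r,[.54,.207,1.79,.08,0],loss="soft_l1");print(nm,s.x.round(4),"yaw",np.degrees(s.x[2]).round(2),"pitch",np.degrees(s.x[4]).round(2));print(r(s.x).reshape(-1,2).round(1).tolist())
p,rr=fit([(q[0],*q[1],*q[2:]) for q in cs],[.54,.207,1.79]);print("cradle side",p.round(4),np.degrees(p[2]),rr.round(1).tolist())
c=p-0
print("TCP in module (nominal)",ctrl.state()["tool_pos"])
E
```

```text
both [0.5447 0.2065 1.7881 0.0787 0.0099] yaw 102.45 pitch 0.56
[[-0.2, -0.1], [0.8, -0.1], [0.1, 0.2], [0.5, 0.7], [-0.4, -1.0], [-0.1, -0.1], [-0.3, 0.3], [0.4, 0.4]]
side [0.5444 0.2065 1.7861 0.0786 0.0096] yaw 102.33 pitch 0.55
[[-0.4, -0.1], [0.6, -0.1], [0.1, 0.2], [0.3, 0.8], [-0.6, -0.9]]
cradle side [0.5433 0.2062 1.7984] 103.03873094294306 [[0.2, -0.1], [0.3, 0.1], [0.5, -0.1], [-0.8, 0.3], [-0.4, -0.3]]
TCP in module (nominal) [0.53875416 0.23262553 0.09580323]
```

Request:
step_arm(series=[[0,-0.0005,0,0,0,-0.2,-1],[0,-0.001,0,0,0,-0.5,-1],[0,-0.001,0,0,0,-0.5,-1],[0,-0.001,0,0,0,-0.5,-1],[0,-0.001,0,0,0,-0.5,-1],[0,-0.001,0,0,0,-0.5,-1],[0,-0.001,0,0,0,-0.5,-1],[0,-0.001,0,0,0,-0.5,-1]])

```text
time_s: 9.52
tool_pos: [0.5376, 0.2324, 0.0956]
tool_rot: [1.951, 2.462, -0.0]
ft_force: [-0.0, 1.1, -5.2]
opening: 0.0098
grip_force: 45.0
```

```bash
python3 - <<'E'
from h import *
import cv2
go([.5377,.232,.0945],1.7954)
s=ctrl.state();print(s["grip_force"],np.abs(s["joint_vel"]).max())
b=optics.capture("side");cv2.imwrite("pics/c7.png",cv2.resize(b,(800,600)))
E
```

```text
t 9.5167 pos [0.5376 0.2324 0.0956] shift [-0.0004  0.      0.0011] turn [0.   0.   0.35] F [-0.   1.1 -5.2] open 0.009845005081843645
44.9931675195694 0.0011732339674476848
```

View pics/c7.png

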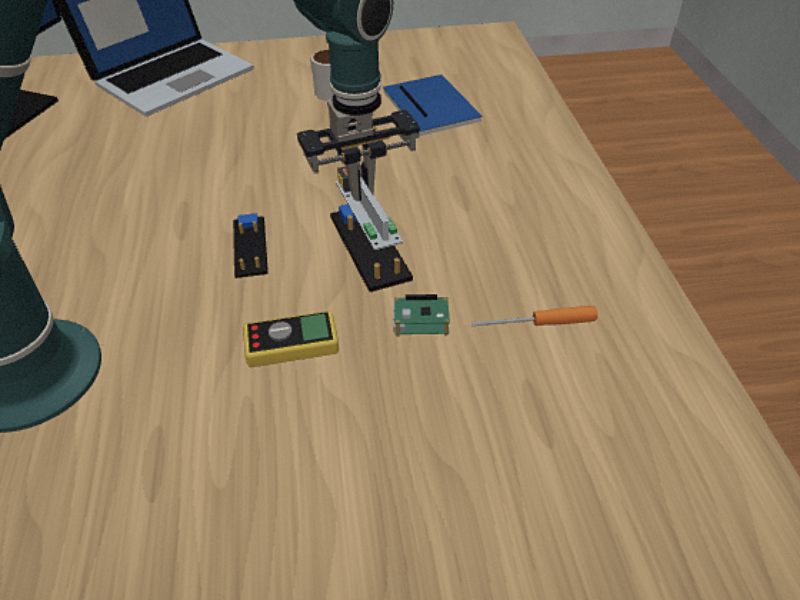

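The module is held level and still over the large cradle at (370,240). The boards (421,315), meter (290,338) and screwdriver (535,318) have not moved. I hand in.

```bash
python3 -c "
from cell import ctrl
print(ctrl.sign_off())"
```

```text
the job is handed in; nothing more can be done
None
```

I handed the job in at about 9.6 s with the module still held, level to about half a degree, lined up over the larger cradle with its transformer above the blue cushion and its underside about 4 cm above the standoff tops; the boards, meter and screwdriver were not touched.

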